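# Fit the telescoping handle to the boot brush and draw it out to full length

## Task

Take the closed telescoping handle out of the bamboo caddy and plug its square end fully home into the socket on the back of the boot brush, so that it clicks in; leave the other things on the ledge standing where they are. Then squeeze the orange button in the handle's grip and draw the handle out past its first stop to the second. Finish still holding the lengthened brush by that grip, hanging upright with its bristles a few centimetres clear of the ledge.

Things in the scene. Friction and masses are not known exactly. Their poses are not given: they have to be found in the camera images.
- handle: Loose upright telescoping handle in the caddy, 0.25 kg, 182 mm tall closed. Origin: centre of its plug's underside; z up along it. From there up: white plug 20 x 20 x 28 mm with a steel snap ball on each y face (2 mm proud); black collar 30 x 30 mm, 28-34 mm, which stops on the socket's mouth; aluminium sleeve 24 x 24 mm to 122 mm; then the black grip, the part that draws out on a steel stem
- grip_mid (a point): middle of the grip, on the handle's axis, 152.5 mm above handle's origin when closed; axes as handle. The grip is 26 mm along x, 28 mm along y, 60 mm tall. Its y faces are plain (a grasp there leaves the button alone); the orange button is in its +x face, the -x face is plain
- button_face (a point): middle of the orange release button's outer face, 18 mm from the handle's axis on its +x side, level with grip_mid; axes as handle. The button is 14 mm wide (y), 26 mm tall (z) and stands 5 mm out of the grip; a gripper closing along x over the grip squeezes it in
- telescope (a joint): how far the grip is drawn out of the sleeve: 0 closed, 0.040 m first stop, 0.080 m second stop (end of travel). A catch locks it at each stop unless the button is in. With the button in it slides with about 1 N of drag, so a handle held up by the grip sinks open under the weight of its lower part
- release (a joint): travel of the orange button: 0 out, 0.004 m fully in (spring, 2.3 N rising to 5.9 N); the catch is free from about 0.003 m on. If the button is let go between stops, the catch clicks in at the next stop reached
- brush: Loose boot brush head lying on its bristles, 0.24 kg: bamboo back 152 mm (x) x 54 mm (y), its top 34 mm above the ledge, dark bristles below, and at its centre a grey upright boss 32 x 32 mm with the square socket, mouth 64 mm up. Origin: centre of the bristles' underside; x along the brush, z up
- socket (a point): centre of the socket's mouth, top of the boss; axes as brush. Hole 21.4 x 21.4 mm, 30 mm deep, sides along the brush's x and y, 2.5 mm chamfer at the mouth; a groove inside takes the snap balls, so the plug fits in any quarter turn. Home, the plug's underside is 28 mm below the mouth. Pressing in takes about 8 N; clicked in, it carries the brush
- caddy: Fixed bamboo block 90 x 90 mm, 32 mm tall, with a square pocket 28 x 28 mm, 26 mm deep, in which the handle stands (its plug's underside 6 mm above the ledge). Origin: centre of its underside
- tin: lidded shoe polish tin, green with a bright lid, 88 mm across, 46 mm tall; leave it. Origin: centre of its underside
- cup: white ceramic cup, 80 mm across, 85 mm tall; leave it. Origin: centre of its underside
- case: black plastic sunglasses case, 62 x 160 mm, 56 mm tall; leave it. Origin: centre of its underside
- spray: bare aluminium shoe spray can, 52 mm across, 165 mm tall; leave it. Origin: centre of its underside
- dish: blue ceramic key dish, 130 mm across, 35 mm tall; leave it. Origin: centre of its underside
Things that resemble listed ones, but are neither listed nor needed, are in the scene too. There is more than one size of the brush; the job needs the middle-sized. Leave any pink look-alike of the caddy alone.

How it is judged:
By the outcome, as a careful person would: the job done as asked, in the order asked, and still so for the second after the job is handed in, while the arm keeps its last pose, push and grip.
It also fails if it takes over 58 s, if anything falls off the work surface, if the arm or the gripper's body presses on something with over 40 N, if the wrist force passes 120 N, or if a joint passes its speed limit or range.

## Robot

A 7-joint arm with a two-finger parallel gripper is mounted at the origin on the work surface. World frame = base frame: x ahead of the robot, y to its left, z up, the work surface at z = 0. Lengths are in m, angles in degrees, forces in N, time in s.
With the tool pointing down it reaches from about 0.425 to 0.875 m from the base axis. Payload 4.7 kg.
Tool frame: the origin (TCP) lies midway between the tips of the shut fingers; the grasp point (between the pads) lies 19 mm behind it; z points along the fingers, y is the direction in which the jaws open and shut (so a half turn about z gives the same grasp; the last joint's range is limited). The gripper opens to 87 mm and grips with 3 to 60 N. Pads are 19 mm wide; open, the fingers measure 117 mm over their backs; the gripper's body (75 mm by 190 mm) begins 51 mm behind the grasp point.
Start: joints at [-64.395, 18.392, -4.016, 83.108, 1.295, 78.541, -3.26], TCP at [0.273, 0.59, 0.223] pointing down, gripper open.
Joint ranges: [-163.93, 163.93], [-17.29, 119.83], [-79.2, 71.16], [3.27, 140.29], [-89.18, 269.18], [5.43, 117.66], [-154.24, 154.24]. Speed limits (degrees/s): [147.25, 147.25, 180, 180, 180, 180, 180].

## Interface

Orientations are given as [roll, pitch, yaw] about the fixed x, y, z axes, in that order (R = Rz(yaw) Ry(pitch) Rx(roll)).
In Python, from cell import env gives the robot as it stands.
- The arm moves only by the tool apply_moves, never from a script. Its argument "targets" is a list of rows, each a list of 2 entries, a list of its own where there are three numbers: the shift along the world's x, y, z in mm, then the turn, a rotation vector about the world's x, y, z in rad. A call has 1 to 8 rows; each row is the pose to reach, as a shift and turn from the pose commanded when the call began; what a row does not reach only later rows make up. A row lasts 1/10 s, in which the tool goes at most 50 mm and 8.59 degrees, less where a joint would pass 70% of its speed; a pose out of reach is approached as far as the arm can. A call with a gripper value outside its range is refused whole. "hand" is the finger opening in mm, from 0 to 87, set as the call begins (left out, the last holds). The fingers move at their own pace and stop on an object; "squeeze" is the grip in N (left out, the last holds). Time passes only in rows, so rows that repeat a pose let the fingers close. It gives the time, the measured TCP pose, the force and the opening at its end, in the units of the state.
- env.get_obs(): the state, without advancing time (a new reading comes with each control period).
- env.read_camera(name): name is "scene" or "top" or "wrist"; returns a dict with "image" (400x640x3 uint8, red, green, blue), "camera_matrix" (3x3 intrinsics, pixels), "k1" (the pictures are not rectified: a ray, as slopes to the right and down, at radius r is drawn at 1 + k1 r^2 times it, then the intrinsics apply), "camera_from_world" (4x4, takes a point from world to camera coordinates); the wrist camera has in their place "mount" (4x4, takes a point from camera to tool coordinates, whose origin is the TCP and whose axes are the flange's). Camera axes: x right, y down, z forward; pixel columns grow to the right and rows downward; lengths in m; the calibration is good to about 2 mm. A picture is of the moment at which its call begins: read the wrist's pose just before it. There is no depth.
- env.sign_off(): hands the job in, once; it reports no verdict.
Trained networks look in a picture, given as the dict that the camera call returned (one of the last four; its "shot" number tells which), for a name from the list of things; names that differ only in an ending like _2 or _b are one class to them, and where a whole thing is asked for, a point or a joint stands for the part that bears it (a point fixed in the world has none). Each returns a list of dicts, best first, with "conf" (0 to 1); they miss things now and then, are a little off and sometimes report something else, mostly with a low value. They report only what shows in the picture. A call takes as long as a camera call. They do not tell look-alikes from the thing itself.
- env.regions_of(picture, target): "region" (400x640 bool, what is visible of it) and "rect" ([left, top, right, bottom] in pixels, round what is visible of it).
The state is a dict: "time_s": time; "qpos": joint angles; "joint_velocities": joint speeds; "effort": joint torques, N m; "tool_pos": TCP position; "tool_rot": TCP orientation; "force": force on the tool from outside, world axes, zero at the start; "wrist_torque": the same for the moment, N m; "grip_width": finger opening in m.
Only numpy, scipy, OpenCV 4.12 (cv2) and the standard library are available. Lean on these libraries where they do the work, as an engineer would, in place of code of your own. Each camera call takes 0.05 s, during which the arm holds its last target. There are 200 camera calls.

## Working session

There is one attempt and no reset: what is moved stays moved. The work goes in short steps, Python scripts to look and compute and a tool call to move; the robot and the scene stay as the last step left them, time stands still between calls to the robot, and variables do not carry over. Pictures are saved under pics/ and viewed, about 8 in all and at most 12, crops included, and the job is handed in when it is done.

Besides the shell and the picture viewer there is one more tool, called as name(argument=value, ...), one argument or row to a line, values as JSON. apply_moves: Moves the arm, as the interface text tells. Its arguments: {"type":"object","properties":{"targets":{"type":"array","items":{"type":"array"}},"hand":{"type":"number"},"squeeze":{"type":"number"}},"required":["targets"]}

```bash
ls; mkdir -p pics
cat > h.py <<'E'
import numpy as np, cv2
from cell import env
from scipy.spatial.transform import Rotation as R
def save(p,name,crop=None,scale=1):
    im=p["image"]
    if crop: l,t,r,b=crop; im=im[t:b,l:r]
    im=cv2.resize(im,None,fx=scale,fy=scale,interpolation=cv2.INTER_CUBIC)
    cv2.imwrite("pics/"+name,im[:,:,::-1])
def cfw(p,obs=None):
    if "camera_from_world" in p: return np.array(p["camera_from_world"])
    T=np.eye(4);T[:3,:3]=R.from_euler("xyz",obs["tool_rot"],degrees=True).as_matrix();T[:3,3]=obs["tool_pos"]
    return np.linalg.inv(T@np.array(p["mount"]))
def ray(p,uv,M):
    K=np.array(p["camera_matrix"]);x=(uv[0]-K[0,2])/K[0,0];y=(uv[1]-K[1,2])/K[1,1]
    d=np.hypot(x,y);r=d
    for _ in range(20): r=d/(1+p["k1"]*r*r)
    s=r/d if d>0 else 1
    W=np.linalg.inv(M);dr=W[:3,:3]@np.array([x*s,y*s,1]);return W[:3,3],dr/np.linalg.norm(dr)
def proj(p,X,M):
    K=np.array(p["camera_matrix"]);c=M[:3,:3]@np.asarray(X)+M[:3,3];x,y=c[0]/c[2],c[1]/c[2]
    s=1+p["k1"]*(x*x+y*y);return np.array([K[0,0]*x*s+K[0,2],K[1,1]*y*s+K[1,2]])
def onz(p,uv,M,z):
    o,d=ray(p,uv,M);return o+d*(z-o[2])/d[2]
def tri(rs):
    A=0;b=0
    for o,d in rs:
        P=np.eye(3)-np.outer(d,d);A=A+P;b=b+P@o
    X=np.linalg.solve(A,b);return X,[np.linalg.norm((np.eye(3)-np.outer(d,d))@(X-o))*1000 for o,d in rs]
E
python3 - <<'E'
from h import *
np.set_printoptions(precision=3,suppress=True)
print(env.get_obs())
for n in ["scene","top"]:
    p=env.read_camera(n); save(p,n+"0.png")
    print(n,p["camera_matrix"],p["k1"],p.get("camera_from_world"))
    for t in ["handle","brush","caddy","socket","grip_mid","button_face"]:
        print(t,[(np.round(q["conf"],2),q["rect"]) for q in env.regions_of(p,t)])
E
```

```text
pics
{'time_s': 0.0, 'qpos': array([-64.394,  18.44 ,  -4.015,  83.175,   1.294,  78.541,  -3.26 ]), 'joint_velocities': array([-0.065, -0.109,  0.051, -0.008,  0.107,  0.013, -0.01 ]), 'effort': array([  0.001, -49.128,  -0.403, -31.253,  -0.064,   0.044,   0.   ]), 'tool_pos': array([0.272, 0.59 , 0.221]), 'tool_rot': array([-179.889,    0.005,  155.203]), 'force': array([ 0.22 , -0.337,  0.361]), 'wrist_torque': array([ 0.014,  0.015, -0.016]), 'grip_width': 0.08755030888361826}
scene [[403.861   0.    330.832]
 [  0.    403.861 198.545]
 [  0.      0.      1.   ]] -0.040136227634127525 [[-0.561  0.828 -0.013  0.346]
 [ 0.658  0.436 -0.614 -0.268]
 [-0.502 -0.353 -0.789  1.584]
 [ 0.     0.     0.     1.   ]]
handle [(np.float64(0.82), [290.1, 161.4, 304.5, 196.1])]
brush [(np.float64(0.79), [317.6, 215.1, 344.1, 242.0]), (np.float64(0.67), [361.8, 231.5, 388.6, 276.9]), (np.float64(0.62), [367.7, 175.6, 432.9, 215.6])]
caddy [(np.float64(0.85), [280.9, 183.2, 315.4, 213.9]), (np.float64(0.74), [318.8, 152.5, 348.7, 178.6])]
socket [(np.float64(0.94), [318.7, 213.5, 346.0, 243.1])
[... 410 characters left out ...]
andle [(np.float64(0.72), [236.1, 148.7, 281.8, 174.1])]
brush [(np.float64(0.85), [269.8, 174.3, 292.2, 216.5]), (np.float64(0.75), [270.1, 233.6, 311.1, 282.6]), (np.float64(0.67), [310.8, 180.4, 327.2, 205.7]), (np.float64(0.61), [302.4, 146.4, 326.6, 166.9]), (np.float64(0.33), [359.8, 197.3, 371.5, 207.1])]
caddy [(np.float64(0.98), [350.7, 193.7, 377.0, 221.1]), (np.float64(0.61), [341.8, 235.6, 370.9, 270.2])]
socket [(np.float64(0.76), [315.1, 182.1, 327.1, 212.9]), (np.float64(0.74), [269.0, 177.5, 290.0, 217.9]), (np.float64(0.56), [267.2, 232.0, 308.3, 283.9])]
grip_mid [(np.float64(0.5), [358.5, 194.7, 371.9, 207.2])]
button_face [(np.float64(0.57), [302.4, 144.0, 325.0, 164.3])]
```

Run:
```python
import cv2,numpy as np
a=cv2.imread("pics/scene0.png")[130:300,230:460];b=cv2.imread("pics/top0.png")[130:300,220:450]
c=np.vstack([cv2.resize(x,(640,473)) for x in (a,b)]);c=np.hstack([cv2.resize(a,None,fx=3,fy=3),cv2.resize(b,None,fx=3,fy=3)])
cv2.imwrite("pics/ab.png",cv2.resize(np.vstack([cv2.resize(a,(400*1,296)),cv2.resize(b,(400,296))]),(800,1184))[:,:])
cv2.imwrite("pics/a.png",cv2.resize(a,None,fx=3.45,fy=3.45,interpolation=2));cv2.imwrite("pics/b.png",cv2.resize(b,None,fx=3.45,fy=3.45,interpolation=2))
```

```text
(no output)
```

View pics/a.png

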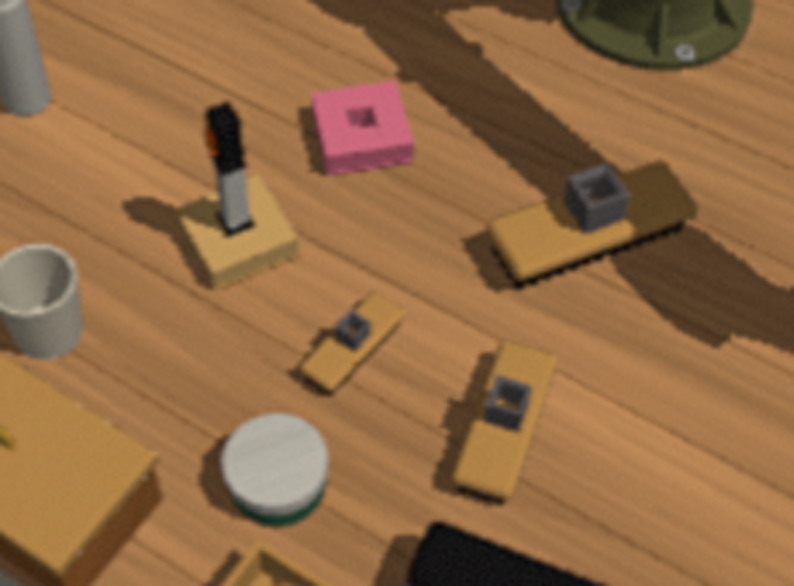

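View pics/b.png

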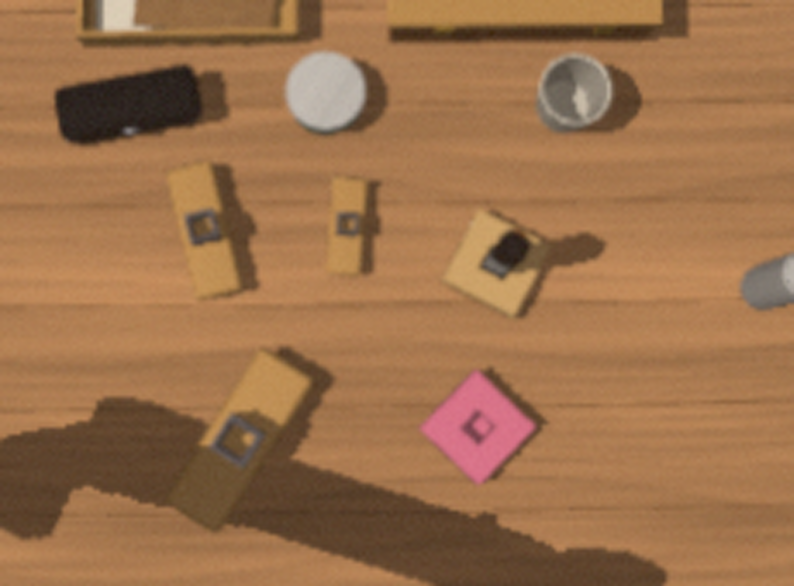

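Candidate brushes in the top view are (279,196), (321,195) and (290,258). The first is 42 px long, about 152 mm, so it is the middle one. The handle stands in the bamboo caddy at top (365,203). The block at (357,253) is the pink look-alike. Next I triangulate.

Run:
```python
from h import *
np.set_printoptions(precision=4,suppress=True)
s=env.read_camera("scene");t=env.read_camera("top");w=env.read_camera("wrist")
print("mount",w["mount"],w["camera_matrix"],w["k1"])
Ms,Mt=cfw(s),cfw(t)
a=lambda x,y:(230+x/3.45,130+y/3.45); b=lambda x,y:(220+x/3.45,130+y/3.45)
for n,u,v in [("socket mid",a(509,402),b(204,228)),("socket small",a(352,328),b(348,224)),("socket big",a(597,190),b(239,440)),
  ("grip top",a(223,110),b(515,243)),("collar",a(236,222),b(495,266)),
  ("brushend1",a(527,350),b(189,170)),("brushend2",a(482,490),b(219,292)),("cad1",a(262,180),b(486,212)),("cad2",a(296,240),b(446,277))]:
    X,e=tri([ray(s,u,Ms),ray(t,v,Mt)]);print(n,X,np.round(e,1))
```

```text
mount [[ 0.0008 -0.9564 -0.2919  0.0792]
 [ 1.      0.0004  0.0015  0.001 ]
 [-0.0013 -0.2919  0.9564 -0.1619]
 [ 0.      0.      0.      1.    ]] [[300.1781   0.     316.8136]
 [  0.     300.1781 202.6919]
 [  0.       0.       1.    ]] -0.058740503408522604
socket mid [0.5779 0.1407 0.0501] [2. 2.]
socket small [ 0.5828 -0.019   0.0396] [1.1 1.1]
socket big [0.3465 0.1001 0.078 ] [1.9 1.9]
grip top [ 0.5404 -0.1831  0.1945] [1.8 1.8]
collar [ 0.5364 -0.1842  0.0307] [0.8 0.8]
brushend1 [0.6135 0.1524 0.1897] [12.6 12.6]
brushend2 [ 0.5371  0.1285 -0.1935] [16.3 16.3]
cad1 [ 0.5687 -0.1438  0.1573] [19. 19.]
cad2 [ 0.5229 -0.1264  0.0296] [2.6 2.6]
```

apply_moves(
  targets=[
    [[24, -36, 8], [0, 0, -0.09]],
    [[50, -73, 16], [0, 0, -0.18]],
    [[76, -110, 24], [0, 0, -0.27]],
    [[101, -147, 32], [0, 0, -0.36]],
    [[127, -184, 38], [0, 0, -0.45]],
    [[152, -221, 39], [0, 0, -0.54]],
    [[178, -258, 39], [0, 0, -0.63]],
    [[203, -295, 39], [0, 0, -0.72]],
  ],
)

```text
time_s: 1.65
tool_pos: [0.4766, 0.2934, 0.262]
tool_rot: [179.9, -0.0, 113.7]
force: [1.3, 0.2, -0.2]
grip_width: 0.087
```

apply_moves(
  targets=[
    [[25, -37, 0], [0, 0, -0.08]],
    [[50, -74, 0], [0, 0, -0.16]],
    [[76, -111, 0], [0, 0, -0.16]],
    [[103, -145, 0], [0, 0, -0.16]],
    [[103, -150, 0], [0, 0, -0.16]],
    [[103, -150, 0], [0, 0, -0.16]],
    [[103, -150, 0], [0, 0, -0.16]],
  ],
)

```text
time_s: 2.35
tool_pos: [0.578, 0.1467, 0.2615]
tool_rot: [-180.0, -0.1, 104.9]
force: [-0.1, 1.1, -0.4]
grip_width: 0.0869
```

```bash
cat > look.py <<'E'
from h import *
import sys,pickle
np.set_printoptions(precision=4,suppress=True)
o=env.get_obs();p=env.read_camera("wrist");pickle.dump((p,o),open("pics/"+sys.argv[1]+".pkl","wb"))
print(o["time_s"],o["tool_pos"],o["tool_rot"],o["qpos"],o["force"],o["grip_width"])
save(p,sys.argv[1]+".png")
for t in sys.argv[2:]: print(t,[(np.round(q["conf"],2),q["rect"]) for q in env.regions_of(p,t)])
E
python3 look.py w1 brush socket
```

```text
2.35 [0.578  0.1467 0.2615] [-179.9901   -0.0671  104.8853] [-34.3672  11.0416  20.5127  88.5368  -3.9625  81.1377   1.2941] [-0.1295  1.1046 -0.412 ] 0.0868661790861569
brush [(np.float64(0.71), [67.6, 90.7, 213.6, 232.5]), (np.float64(0.56), [259.1, 156.1, 372.1, 201.4]), (np.float64(0.55), [253.5, 256.8, 323.3, 275.7])]
socket [(np.float64(0.96), [260.7, 156.0, 371.1, 199.4]), (np.float64(0.93), [255.6, 250.9, 324.7, 277.4]), (np.float64(0.83), [68.0, 89.0, 212.1, 232.5])]
```

View pics/w1.png

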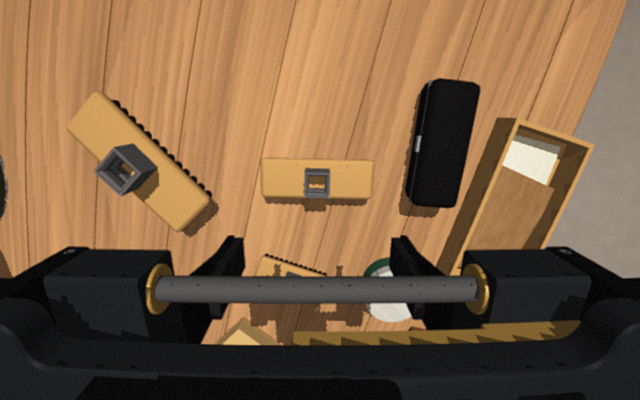

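The wrist view shows three brushes: large at (140,160), middle at (317,180) and small at (290,266), partly hidden by the fingers. The middle one is almost aligned with the jaws. I'll take a second view for its height.

apply_moves(
  targets=[
    [[0, -40, 0], [0, 0, 0]],
    [[0, -80, 0], [0, 0, 0]],
    [[0, -90, 0], [0, 0, 0]],
    [[0, -90, 0], [0, 0, 0]],
    [[0, -90, 0], [0, 0, 0]],
  ],
)

```text
time_s: 3.0
tool_pos: [0.5785, 0.0573, 0.2617]
tool_rot: [180.0, -0.1, 104.9]
force: [0.4, 0.9, -0.4]
grip_width: 0.0872
```

```bash
python3 look.py w2 socket
python3 - <<'E'
from h import *
import pickle
np.set_printoptions(precision=4,suppress=True)
ims=[]
for n,c in [("w1",(255,145,380,210)),("w2",(235,60,375,150))]:
    p,o=pickle.load(open(f"pics/{n}.pkl","rb"));l,t,r,b=c
    ims.append(cv2.resize(p["image"][t:b,l:r,::-1],(780,int(780*(b-t)/(r-l))),interpolation=cv2.INTER_CUBIC)[:290])
    # bamboo mask for yaw
cv2.imwrite("pics/boss.png",np.vstack(ims)); print([i.shape for i in ims])
E
```

```text
3.0 [0.5785 0.0573 0.2617] [179.9703  -0.0784 104.9175] [-29.1396   9.18    23.7233  90.7574  -3.8109  80.8299   9.8374] [ 0.3869  0.9177 -0.3802] 0.08718897052108081
socket [(np.float64(0.75), [264.2, 198.9, 346.7, 248.1]), (np.float64(0.59), [272.2, 88.2, 393.8, 139.6])]
[(290, 780, 3), (290, 780, 3)]
```

Run:
```python
import pickle,cv2,numpy as np
p,o=pickle.load(open("pics/w2.pkl","rb"));cv2.imwrite("pics/w2s.png",p["image"][:300,150:500,::-1])
```

```text
(no output)
```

View pics/boss.png

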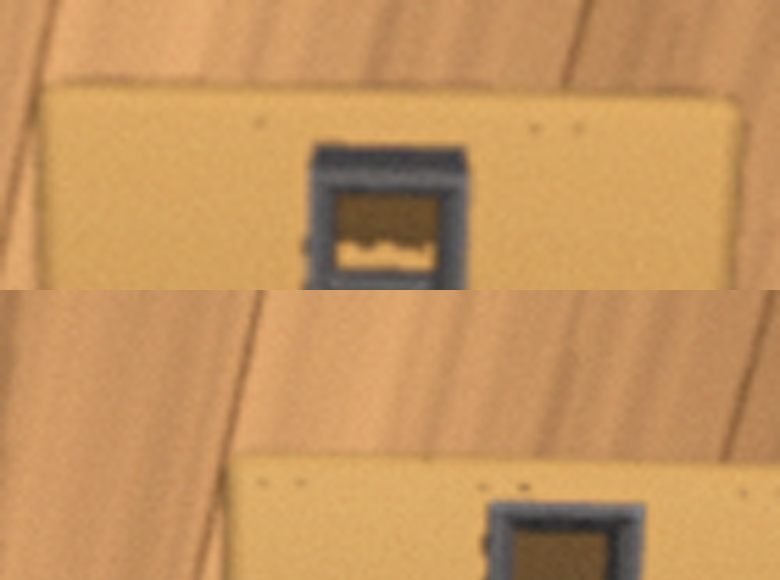

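Run:
```python
from h import *
import pickle
np.set_printoptions(precision=4,suppress=True)
for n,c in [("w1",(285,145,350,210)),("w2",(300,85,365,150))]:
    p,o=pickle.load(open(f"pics/{n}.pkl","rb"));l,t,r,b=c
    M=cfw(p,o); im=p["image"]
    hsv=cv2.cvtColor(im,cv2.COLOR_RGB2HSV); m=np.zeros(im.shape[:2],np.uint8); m[t:b,l:r]=(hsv[t:b,l:r,1]<90)*255
    k,lab,st,_=cv2.connectedComponentsWithStats(m); i=1+np.argmax(st[1:,4]); print(n,"gray bbox",st[i])
    cs,_=cv2.findContours((lab==i).astype(np.uint8),cv2.RETR_EXTERNAL,2)
    q=max(cs,key=cv2.contourArea)[:,0]
    P=np.array([onz(p,u+0.0,M,0.064)[:2] for u in q]);print(" boss on z64:",cv2.minAreaRect((P*1000).astype(np.float32)))
    # bamboo back: saturated yellow
    g=env.regions_of  # unused
    y=((hsv[...,0]>=17)&(hsv[...,0]<=26)&(hsv[...,1]>110)&(hsv[...,2]>120)).astype(np.uint8)*255
    y=cv2.morphologyEx(y,cv2.MORPH_OPEN,np.ones((3,3)))
    k,lab,st,_=cv2.connectedComponentsWithStats(y)
    for i in range(1,k):
        if st[i,4]>1500: 
            cs,_=cv2.findContours((lab==i).astype(np.uint8),cv2.RETR_EXTERNAL,2);q=max(cs,key=cv2.contourArea)[:,0]
            P=np.array([onz(p,u+0.0,M,0.034)[:2] for u in q]);print(" bamboo",st[i],cv2.minAreaRect((P*1000).astype(np.float32)))
    ims=cv2.resize(im[t:b,l:r,::-1],None,fx=8,fy=8,interpolation=cv2.INTER_CUBIC);cv2.imwrite(f"pics/b_{n}.png",ims)
a=[cv2.imread(f"pics/b_{n}.png") for n in("w1","w2")]
cv2.imwrite("pics/bb.png",cv2.resize(np.hstack(a),(800,400)))
```

```text
w1 gray bbox [304 169  26  30 537]
 boss on z64: ((580.5889892578125, 142.98202514648438), (31.10572624206543, 36.527164459228516), 14.91700553894043)
 bamboo [  68   93  138  137 5126] ((344.65008544921875, 101.86914825439453), (71.42301177978516, 197.53053283691406), 57.276126861572266)
 bamboo [ 262  159  112   39 3247] ((581.1847534179688, 143.552978515625), (146.2395782470703, 50.67221450805664), 13.766528129577637)
 bamboo [ 293  323  258   22 2694] ((814.33349609375, -57.644874572753906), (423.6487731933594, 34.42268371582031), 14.923959732055664)
w2 gray bbox [322  98  29  29 487]
 boss on z64: ((580.9802856445312, 141.25962829589844), (32.12583541870117, 31.257858276367188), 15.116520881652832)
 bamboo [  72   16  145  151 5526] ((344.16217041015625, 103.29756164550781), (70.42692565917969, 197.39552307128906), 57.229698181152344)
 bamboo [ 276   90  118   43 3654] ((580.5936889648438, 143.11593627929688), (146.33706665039062, 49.13134002685547), 13.569807052612305)
 bamboo [ 294  323  257   22 2530] ((816.7046508789062, -146.61813354492188), (423.6447448730469, 33.58684539794922), 15.025121688842773)
```

View pics/bb.png

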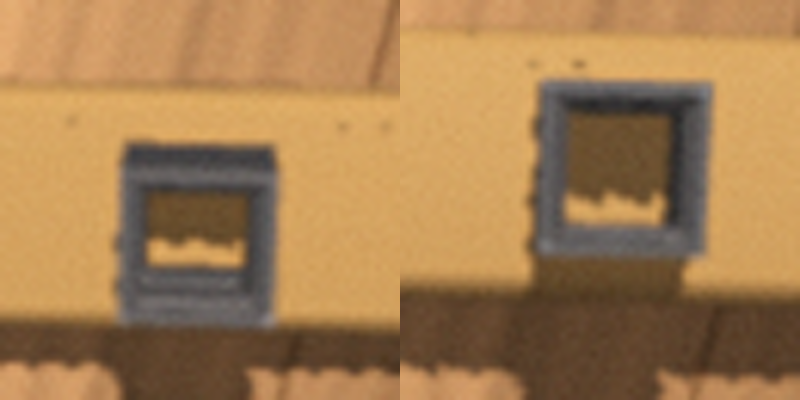

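In the crops the socket rim is centred at (317.1,184.8) in w1 and (336.2,112.5) in w2, and the hole is clear.

Run:
```python
from h import *
import pickle
np.set_printoptions(precision=4,suppress=True)
rs=[]
for n,uv in [("w1",(316.7,184.4)),("w2",(335.8,112))]:
    p,o=pickle.load(open(f"pics/{n}.pkl","rb"));M=cfw(p,o);rs.append(ray(p,uv,M));print(onz(p,uv,M,.064))
print(tri(rs))
```

```text
[0.5811 0.1422 0.064 ]
[0.5808 0.1414 0.064 ]
(array([0.5811, 0.1414, 0.0607]), [np.float64(0.12552558350422924), np.float64(0.12552558350403598)])
```

apply_moves(
  targets=[
    [[-5, -30, 5], [0, 0, -0.03]],
    [[-10, -65, 10], [0, 0, -0.03]],
    [[-15, -100, 15], [0, 0, -0.03]],
    [[-20, -135, 20], [0, 0, -0.03]],
    [[-24, -170, 24], [0, 0, -0.03]],
    [[-28, -205, 28], [0, 0, -0.03]],
    [[-32, -230, 30], [0, 0, -0.03]],
    [[-38, -240, 30], [0, 0, -0.03]],
  ],
)

```text
time_s: 3.9
tool_pos: [0.5401, -0.1878, 0.2921]
tool_rot: [180.0, 0.1, 102.9]
force: [0.5, -0.4, 0.0]
grip_width: 0.0871
```

apply_moves(
  targets=[
    [[0, 0, 0], [0, 0, 0]],
    [[0, 0, 0], [0, 0, 0]],
  ],
)

```text
time_s: 4.1
tool_pos: [0.541, -0.1829, 0.2914]
tool_rot: [180.0, -0.1, 103.2]
force: [-1.0, 0.8, -0.3]
grip_width: 0.0868
```

```bash
python3 look.py w3 handle grip_mid button_face caddy
```

```text
4.1 [ 0.541  -0.1829  0.2914] [179.9844  -0.073  103.1882] [-14.3609   7.7296  34.0351  89.617   -4.4113  84.0093  33.0836] [-0.9885  0.8025 -0.3225] 0.08677282682839627
handle [(np.float64(0.61), [449.3, 31.4, 531.0, 106.4]), (np.float64(0.6), [294.8, 160.4, 337.2, 220.3])]
grip_mid [(np.float64(0.93), [293.1, 177.7, 332.3, 215.3]), (np.float64(0.51), [297.4, 158.3, 332.2, 220.4])]
button_face []
caddy [(np.float64(0.95), [144.6, 78.6, 238.3, 171.1]), (np.float64(0.63), [272.4, 127.6, 357.7, 198.1])]
```

View pics/w3.png

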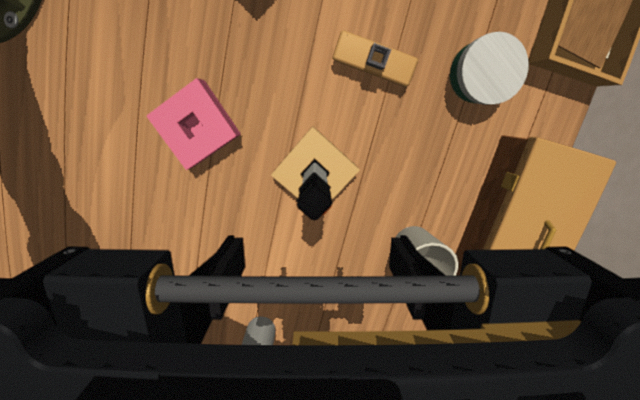

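The handle stands in the bamboo caddy, with its grip at about (313,195) and rotated about 45° to the jaws. The pink look-alike is at (193,123). The button isn't on either visible face, so it is on the far side. I'll crop to measure the yaw.

Run:
```python
from h import *
import pickle
p,o=pickle.load(open("pics/w3.pkl","rb"))
im=p["image"][120:230,260:370].astype(float);im=np.clip((im/255)**0.5*255,0,255).astype(np.uint8)
cv2.imwrite("pics/h3.png",cv2.resize(im[:,:,::-1],(600,600),interpolation=cv2.INTER_CUBIC))
```

```text
(no output)
```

View pics/h3.png

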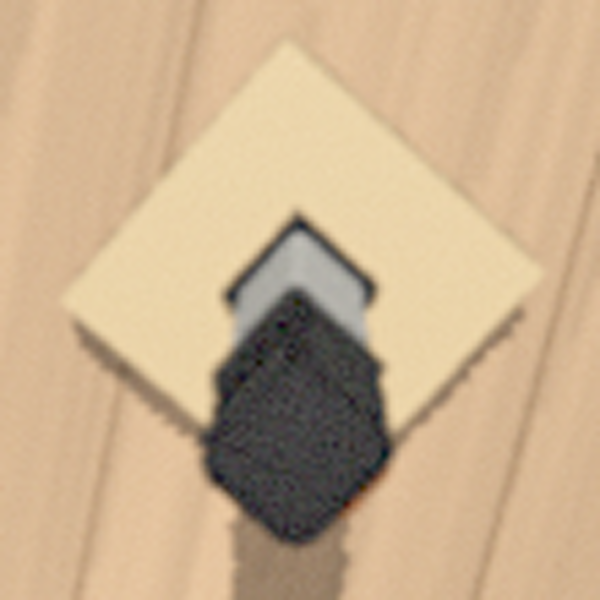

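An orange sliver at crop (365,490), the lower right face, shows which way +x points. The corners give the yaw.

Run:
```python
from h import *
import pickle
np.set_printoptions(precision=4,suppress=True)
p,o=pickle.load(open("pics/w3.pkl","rb"));M=cfw(p,o)
f=lambda x,y:(260+x/5.4545-.4,120+y/5.4545-.4)
def go(pts,z):
    P=[onz(p,f(*q),M,z)[:2]*1000 for q in pts];print(z)
    for i in range(len(P)):
        d=P[i]-P[i-1];print(P[i],"edge len",np.linalg.norm(d).round(1),"dir",np.degrees(np.arctan2(d[1],d[0])).round(1))
    print("mean",np.mean(P,0)); return P
T=go([(208,450),(297,357),(390,455),(297,545)],.1885)
C=go([(228,297),(297,212),(375,290)],.040);print("collar ctr",(C[0]+C[2])/2)
go([(62,300),(288,38),(545,272)],.032)
```

```text
0.1885
[ 525.5582 -185.8972] edge len 22.7 dir 144.5
[ 536.5438 -166.7541] edge len 22.1 dir 60.1
[ 555.7031 -179.7288] edge len 23.1 dir -34.1
[ 544.0547 -199.0744] edge len 22.6 dir -121.1
mean [ 540.465  -182.8636]
0.04
[ 522.7323 -190.2741] edge len 37.7 dir -164.0
[ 535.0155 -164.9512] edge len 28.1 dir 64.1
[ 559.0052 -179.8848] edge len 28.3 dir -31.9
mean [ 538.9177 -178.3701]
collar ctr [ 540.8688 -185.0795]
0.032
[ 480.5251 -202.6083] edge len 126.4 dir -163.4
[ 523.1172 -124.0131] edge len 89.4 dir 61.5
[ 601.6932 -166.5318] edge len 89.3 dir -28.4
mean [ 535.1118 -164.3844]
```

apply_moves(
  targets=[
    [[0, 0, 0], [0, 0, 0.14]],
    [[0, 0, 0], [0, 0, 0.28]],
    [[0, 0, -15], [0, 0, 0.42]],
    [[0, 0, -30], [0, 0, 0.56]],
    [[0, 0, -45], [0, 0, 0.7]],
    [[0, 0, -60], [0, 0, 0.8]],
    [[0, 0, -70], [0, 0, 0.8]],
    [[0, 0, -70], [0, 0, 0.8]],
  ],
)

```text
time_s: 5.15
tool_pos: [0.5399, -0.1842, 0.2201]
tool_rot: [-180.0, -0.1, 148.8]
force: [-0.9, -0.7, -0.1]
grip_width: 0.0868
```

```bash
python3 look.py w4 grip_mid
python3 - <<'E'
from h import *
import pickle
p,o=pickle.load(open("pics/w4.pkl","rb"));M=cfw(p,o)
for X in [(.5406,-.1835,.1885),(.5406,-.1835,.04)]: print(proj(p,X,M))
im=p["image"][100:340,200:440].astype(float);im=np.clip((im/255)**0.5*255,0,255).astype(np.uint8)
cv2.imwrite("pics/h4.png",cv2.resize(im[:,:,::-1],(600,600),interpolation=cv2.INTER_CUBIC))
E
```

```text
5.15 [ 0.5399 -0.1842  0.2201] [-179.9506   -0.1497  148.7963] [-11.0004   9.3431  30.522   95.8737  -4.8514  76.2642  79.1518] [-0.8524 -0.677  -0.0503] 0.08678687606532472
grip_mid [(np.float64(0.71), [291.4, 195.0, 334.9, 244.6])]
[316.18799991 231.07500741]
[316.38054458 182.78064846]
```

View pics/h4.png

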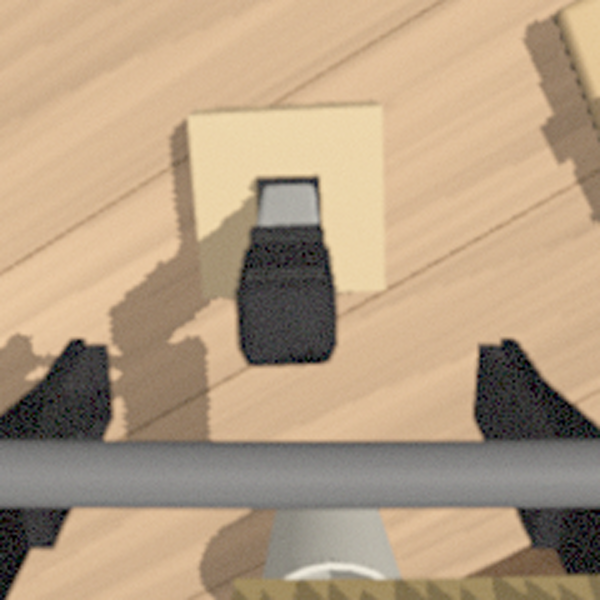

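The handle is square to the jaws and centred between the fingers at crop (287,322). I'll descend and grasp its y faces.

apply_moves(
  targets=[
    [[0, 0, -20], [0, 0, 0]],
    [[0, 0, -40], [0, 0, 0]],
    [[0, 0, -60], [0, 0, 0]],
    [[0, 0, -80], [0, 0, 0]],
    [[0, 0, -81], [0, 0, 0]],
    [[0, 0, -81], [0, 0, 0]],
  ],
)

```text
time_s: 5.85
tool_pos: [0.5411, -0.185, 0.1414]
tool_rot: [180.0, 0.0, 148.9]
force: [0.3, 0.4, 1.4]
grip_width: 0.087
```

apply_moves(
  targets=[
    [[0, 0, 0], [0, 0, 0]],
    [[0, 0, 0], [0, 0, 0]],
    [[0, 0, 0], [0, 0, 0]],
    [[0, 0, 0], [0, 0, 0]],
    [[0, 0, 0], [0, 0, 0]],
    [[0, 0, 0], [0, 0, 0]],
    [[0, 0, 0], [0, 0, 0]],
    [[0, 0, 0], [0, 0, 0]],
  ],
  hand=10,
  squeeze=30,
)

```text
time_s: 6.65
tool_pos: [0.5406, -0.1849, 0.1405]
tool_rot: [-180.0, -0.0, 148.9]
force: [-0.7, -0.7, 0.3]
grip_width: 0.0312
```

apply_moves(
  targets=[
    [[0, 0, 0], [0, 0, 0]],
    [[0, 0, 0], [0, 0, 0]],
    [[0, 0, 0], [0, 0, 0]],
    [[0, 0, 0], [0, 0, 0]],
  ],
)

```text
time_s: 7.05
tool_pos: [0.5406, -0.185, 0.1405]
tool_rot: [-180.0, 0.0, 148.9]
force: [1.0, -1.0, -1.0]
grip_width: 0.0276
```

apply_moves(
  targets=[
    [[0, 0, 10], [0, 0, 0]],
    [[0, 0, 25], [0, 0, 0]],
    [[0, 0, 45], [0, 0, 0]],
    [[0, 0, 65], [0, 0, 0]],
    [[0, 0, 85], [0, 0, 0]],
    [[0, 0, 100], [0, 0, 0]],
    [[0, 0, 110], [0, 0, 0]],
    [[0, 0, 110], [0, 0, 0]],
  ],
)

```text
time_s: 7.85
tool_pos: [0.5414, -0.1852, 0.2523]
tool_rot: [179.9, 0.2, 148.9]
force: [0.2, 0.1, -1.9]
grip_width: 0.0278
```

apply_moves(
  targets=[
    [[3, 25, 0], [0, 0, -0.08]],
    [[8, 65, 0], [0, 0, -0.18]],
    [[13, 105, 0], [0, 0, -0.28]],
    [[18, 145, 0], [0, 0, -0.38]],
    [[23, 185, 0], [0, 0, -0.48]],
    [[28, 225, 0], [0, 0, -0.58]],
    [[33, 265, 0], [0, 0, -0.68]],
    [[37, 300, 0], [0, 0, -0.78]],
  ],
)

```text
time_s: 8.65
tool_pos: [0.5769, 0.1176, 0.2493]
tool_rot: [-179.9, -0.0, 104.1]
force: [0.5, -0.8, -3.1]
grip_width: 0.0277
```

apply_moves(
  targets=[
    [[3, 20, 0], [0, 0, 0]],
    [[3, 27, 0], [0, 0, 0]],
    [[3, 27, 0], [0, 0, 0]],
    [[3, 27, 0], [0, 0, 0]],
    [[3, 27, 0], [0, 0, 0]],
  ],
)

```text
time_s: 9.15
tool_pos: [0.5809, 0.1393, 0.2508]
tool_rot: [180.0, 0.1, 104.0]
force: [0.7, 0.3, -1.8]
grip_width: 0.0279
```

```bash
python3 look.py w5 handle
python3 - <<'E'
from h import *
import pickle
p,o=pickle.load(open("pics/w5.pkl","rb"));M=cfw(p,o)
im=p["image"]
s=env.read_camera("scene");save(s,"s5.png")
Ms=cfw(s)
print("plug tip expected in scene if under TCP",proj(s,np.array(o["tool_pos"])+[0,0,-.1345],Ms),"socket",proj(s,(.581,.1418,.064),Ms))
a=cv2.resize(im[100:260,240:400],(400,400),interpolation=2);b=cv2.resize(s["image"][170:290,310:430],(400,400),interpolation=2)
c=np.hstack([a,b]).astype(float);c=((c/255)**.6*255).astype(np.uint8);cv2.imwrite("pics/m5.png",c[:,:,::-1])
E
```

```text
9.15 [0.5809 0.1393 0.2508] [179.9919   0.053  104.0293] [-33.6007  11.3924  20.4553  89.3595  -3.9662  79.9644   1.2051] [ 0.7009  0.2954 -1.7884] 0.02794689036888405
handle [(np.float64(0.9), [282.7, 185.1, 347.5, 319.2])]
plug tip expected in scene if under TCP [377.67262936 234.92688917] socket [377.01277417 244.94232304]
```

View pics/m5.png

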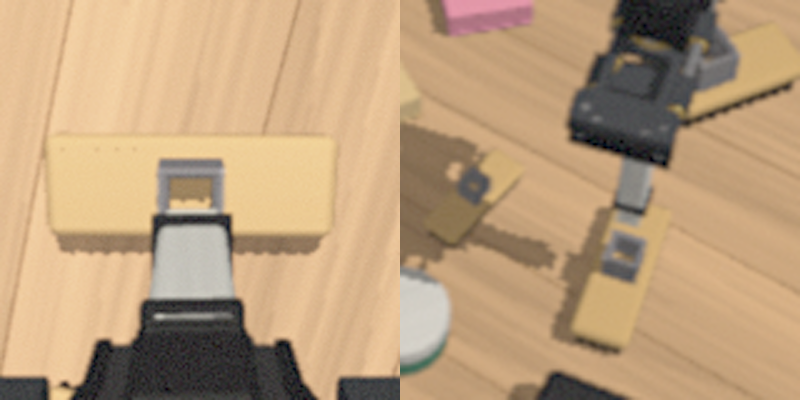

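Plug and socket line up in yaw, and the columns agree: socket 316, collar 316.8. I'll check the handle's fore-aft offset within the jaws.

Run:
```python
from h import *
import pickle
np.set_printoptions(precision=4,suppress=True)
p,o=pickle.load(open("pics/w5.pkl","rb"));M=cfw(p,o)
T=np.array(o["tool_pos"]);y=np.radians(o["tool_rot"][2]);tx=np.array([np.cos(y),np.sin(y),0])
for e in (-3,0,3): print("collar low +x edge, offset",e,proj(p,T+tx*(.015+e/1000)+[0,0,-.1345+.028],M), "sleeve/grip edge", proj(p,T+tx*(.013+e/1000)+[0,0,-.1345+.122],M))
S=np.array([.581,.1418,.064])
for a in (-1,1): print("rim far/near edge",proj(p,S+a*tx*.016,M))
im=p["image"].astype(int);print("col 316 rows 160..230",[(r,im[r,312:321].mean(0).astype(int).tolist()) for r in range(160,232,1)])
```

```text
collar low +x edge, offset -3 [314.8151 188.8809] sleeve/grip edge [314.0771 229.2783]
collar low +x edge, offset 0 [314.8116 185.7147] sleeve/grip edge [314.0679 224.7874]
collar low +x edge, offset 3 [314.8081 182.5289] sleeve/grip edge [314.0586 220.2525]
rim far/near edge [315.7207 192.96  ]
rim far/near edge [315.7151 166.5951]
col 316 rows 160..230 [(160, [229, 181, 108]), (161, [232, 183, 109]), (162, [228, 176, 106]), (163, [157, 122, 87]), (164, [86, 77, 74]), (165, [73, 71, 73]), (166, [82, 78, 77]), (167, [103, 96, 96]), (168, [113, 107, 107]), (169, [96, 92, 92]), (170, [74, 69, 66]), (171, [91, 72, 52]), (172, [112, 83, 49]), (173, [117, 86, 50]), (174, [114, 84, 48]), (175, [116, 86, 51]), (176, [114, 86, 49]), (177, [113, 85, 49]), (178, [109, 81, 47]), (179, [126, 92, 53]), (180, [181, 135, 77]), (181, [222, 169, 98]), (182, [224, 173, 103]), (183, [206, 171, 126]), (184, [192, 179, 155]), (185, [117, 111, 99]), (186, [36, 34, 32]), (187, [16, 15, 17]), (188, [15, 13, 15]), (189, [44, 43, 41]), (190, [115, 112, 103]), (191, [158, 156, 144]), (192, [168, 165, 153]), (1
[... 197 characters left out ...]
166, 163, 151]), (202, [165, 162, 151]), (203, [166, 162, 151]), (204, [166, 163, 151]), (205, [166, 163, 151]), (206, [166, 163, 152]), (207, [165, 162, 151]), (208, [166, 163, 151]), (209, [166, 163, 151]), (210, [166, 163, 152]), (211, [166, 163, 152]), (212, [165, 162, 150]), (213, [167, 164, 153]), (214, [167, 164, 152]), (215, [167, 163, 151]), (216, [166, 164, 152]), (217, [171, 169, 156]), (218, [161, 158, 147]), (219, [93, 90, 84]), (220, [27, 26, 25]), (221, [13, 11, 12]), (222, [19, 18, 19]), (223, [20, 19, 20]), (224, [28, 27, 27]), (225, [74, 72, 67]), (226, [111, 109, 100]), (227, [70, 70, 64]), (228, [30, 30, 28]), (229, [18, 17, 16]), (230, [20, 20, 19]), (231, [27, 26, 25])]
```

Run:
```python
from h import *
import pickle
p,o=pickle.load(open("pics/w5.pkl","rb"))
g=p["image"].astype(float).mean(2)
def edges(r0,r1,l,r):
    d=np.diff(g[r0:r1,l:r].mean(0)); 
    i=np.argsort(-abs(d))[:6]; return sorted([(int(l+k)+.5,round(d[k])) for k in i])
print("collar",edges(186,189,292,345));print("sleeve",edges(200,212,292,345));print("rim",edges(166,169,292,345));print("boss low",edges(170,180,292,345))
```

```text
collar [(299.5, -52), (300.5, -63), (301.5, -24), (331.5, 42), (332.5, 77), (333.5, 26)]
sleeve [(299.5, -33), (301.5, 33), (302.5, 24), (330.5, -31), (331.5, -31), (332.5, 35)]
rim [(301.5, -17), (302.5, -32), (303.5, -21), (327.5, 15), (328.5, 28), (329.5, 26)]
boss low [(301.5, -18), (302.5, -27), (303.5, -19), (327.5, 16), (328.5, 28), (329.5, 23)]
```

apply_moves(
  targets=[
    [[-1, 1.6, -15], [0, 0, 0]],
    [[-1, 1.6, -30], [0, 0, 0]],
    [[-1, 1.6, -42], [0, 0, 0]],
    [[-1, 1.6, -50], [0, 0, 0]],
    [[-1, 1.6, -54], [0, 0, 0]],
    [[-1, 1.6, -58], [0, 0, 0]],
    [[-1, 1.6, -60], [0, 0, 0]],
    [[-1, 1.6, -60], [0, 0, 0]],
  ],
  squeeze=45,
)

```text
time_s: 10.1
tool_pos: [0.5801, 0.1431, 0.1909]
tool_rot: [179.9, 0.0, 104.2]
force: [0.5, -0.9, -1.9]
grip_width: 0.028
```

The plug tip is inside the mouth with no side load. I'll press on.

apply_moves(
  targets=[
    [[0, 0, -4], [0, 0, 0]],
    [[0, 0, -8], [0, 0, 0]],
    [[0, 0, -12], [0, 0, 0]],
    [[0, 0, -15], [0, 0, 0]],
    [[0, 0, -18], [0, 0, 0]],
    [[0, 0, -20], [0, 0, 0]],
    [[0, 0, -21], [0, 0, 0]],
    [[0, 0, -21], [0, 0, 0]],
  ],
)

```text
time_s: 10.9
tool_pos: [0.5803, 0.1428, 0.1706]
tool_rot: [179.9, 0.1, 104.2]
force: [-0.4, -4.2, 5.9]
grip_width: 0.0281
```

apply_moves(
  targets=[
    [[0, 0, -1.5], [0, 0, 0]],
    [[0, 0, -3], [0, 0, 0]],
    [[0, 0, -3], [0, 0, 0]],
    [[0, 0, -3], [0, 0, 0]],
  ],
)

```text
time_s: 11.3
tool_pos: [0.5805, 0.1425, 0.1703]
tool_rot: [179.9, 0.0, 104.2]
force: [-4.5, -5.2, 17.8]
grip_width: 0.0277
```

It stopped hard at the expected height (TCP 0.170) under 18 N. I'll do a small test lift to confirm the click.

apply_moves(
  targets=[
    [[0, 0, 3], [0, 0, 0]],
    [[0, 0, 6], [0, 0, 0]],
    [[0, 0, 10], [0, 0, 0]],
    [[0, 0, 12], [0, 0, 0]],
    [[0, 0, 12], [0, 0, 0]],
    [[0, 0, 12], [0, 0, 0]],
  ],
)

```text
time_s: 11.9
tool_pos: [0.5794, 0.1439, 0.178]
tool_rot: [-180.0, -0.0, 104.2]
force: [0.6, 0.7, -5.0]
grip_width: 0.0277
```

```bash
python3 look.py w6 brush
python3 - <<'E'
from h import *
import pickle
p,o=pickle.load(open("pics/w6.pkl","rb"))
s=env.read_camera("scene")
a=cv2.resize(p["image"][100:260,240:400],(400,400),interpolation=2);b=cv2.resize(s["image"][170:290,310:430],(400,400),interpolation=2)
c=np.hstack([a,b]).astype(float);c=((c/255)**.6*255).astype(np.uint8);cv2.imwrite("pics/m6.png",c[:,:,::-1])
E
```

```text
11.9 [0.5794 0.1439 0.178 ] [-179.959    -0.0046  104.2304] [-33.5367  13.6542  19.9458  95.1581  -4.8597  72.0803   1.6204] [ 0.5616  0.7488 -5.0415] 0.027736615907427407
brush [(np.float64(0.8), [5.6, 88.2, 188.6, 258.1]), (np.float64(0.79), [241.1, 164.4, 387.4, 215.9]), (np.float64(0.7), [275.2, 309.6, 327.5, 329.4])]
```

View pics/m6.png

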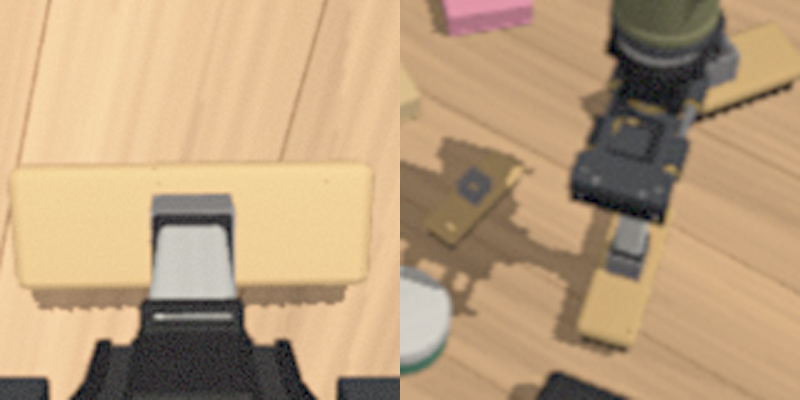

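Collar seated on the boss and the brush lifts with the handle (−5 N), so it is clicked in. I'll set it down, release and turn 90°.

apply_moves(
  targets=[
    [[0, 0, -3], [0, 0, 0]],
    [[0, 0, -6], [0, 0, 0]],
    [[0, 0, -8.5], [0, 0, 0]],
    [[0, 0, -8.5], [0, 0, 0]],
    [[0, 0, -8.5], [0, 0, 0]],
  ],
)

```text
time_s: 12.55
tool_pos: [0.5797, 0.1437, 0.1706]
tool_rot: [180.0, -0.0, 104.2]
force: [-1.4, -0.2, -0.8]
grip_width: 0.028
```

apply_moves(
  targets=[
    [[0, 0, 0], [0, 0, 0]],
    [[0, 0, 0], [0, 0, 0]],
    [[0, 0, 0], [0, 0, 0]],
    [[0, 0, 0], [0, 0, 0]],
    [[0, 0, 0], [0, 0, 0]],
    [[0, 0, 0], [0, 0, 0]],
    [[0, 0, 0], [0, 0, 0]],
    [[0, 0, 0], [0, 0, 0]],
  ],
  hand=87,
)

```text
time_s: 13.35
tool_pos: [0.5797, 0.1437, 0.1701]
tool_rot: [180.0, 0.0, 104.2]
force: [-0.5, 0.2, -0.1]
grip_width: 0.0825
```

apply_moves(
  targets=[
    [[0, 0, 0], [0, 0, 0]],
    [[0, 0, 0], [0, 0, 0]],
    [[0, 0, 0], [0, 0, 0]],
    [[0, 0, 0], [0, 0, 0]],
  ],
)

```text
time_s: 13.75
tool_pos: [0.5797, 0.1437, 0.1701]
tool_rot: [180.0, 0.0, 104.2]
force: [-0.7, -0.6, -0.3]
grip_width: 0.0872
```

```bash
python3 look.py w7 handle brush
python3 - <<'E'
from h import *
import pickle
p,o=pickle.load(open("pics/w7.pkl","rb"))
g=p["image"].astype(float).mean(2)
cv2.imwrite("pics/m7.png",cv2.resize(((p["image"][120:300,220:420]/255)**.6*255).astype(np.uint8)[:,:,::-1],(600,540),interpolation=2))
E
```

```text
13.75 [0.5797 0.1437 0.1701] [179.9939   0.0042 104.2127] [-33.475   13.9703  19.9197  95.7258  -4.9811  71.17     1.7235] [-0.7474 -0.5694 -0.258 ] 0.08724165229155535
handle [(np.float64(0.82), [284.5, 185.3, 349.6, 319.1])]
brush [(np.float64(0.92), [244.5, 162.4, 391.0, 215.5]), (np.float64(0.85), [0.0, 87.4, 185.7, 251.0]), (np.float64(0.66), [237.5, 304.0, 327.4, 337.4]), (np.float64(0.31), [282.8, 182.7, 348.4, 320.4])]
```

apply_moves(
  targets=[
    [[0, 0, 0], [0, 0, 0.1]],
    [[0, 0, 0], [0, 0, 0.24]],
    [[0, 0, 0], [0, 0, 0.38]],
    [[0, 0, 0], [0, 0, 0.52]],
    [[0, 0, 0], [0, 0, 0.66]],
    [[0, 0, 0], [0, 0, 0.8]],
    [[0, 0, 0], [0, 0, 0.94]],
    [[0, 0, 0], [0, 0, 1.08]],
  ],
)

```text
time_s: 14.7
tool_pos: [0.5796, 0.1437, 0.1701]
tool_rot: [180.0, 0.0, 166.4]
force: [-0.9, -0.4, -1.2]
grip_width: 0.0869
```

apply_moves(
  targets=[
    [[0, 0, 0], [0, 0, 0.14]],
    [[0, 0, 0], [0, 0, 0.28]],
    [[0, 0, 0], [0, 0, 0.42]],
    [[0, 0, 0], [0, 0, 0.49]],
    [[0, 0, 0], [0, 0, 0.49]],
    [[0, 0, 0], [0, 0, 0.49]],
  ],
)

```text
time_s: 15.3
tool_pos: [0.5796, 0.1436, 0.1701]
tool_rot: [180.0, -0.0, -165.9]
force: [-0.2, -0.3, -0.4]
grip_width: 0.0869
```

```bash
python3 look.py w8 handle button_face brush
```

```text
15.3 [0.5796 0.1436 0.1701] [ 179.9944   -0.0006 -165.9467] [-24.9287  13.651    9.8925  95.4074  -2.4614  71.1538  89.5384] [-0.2008 -0.2925 -0.4323] 0.0869288063145494
handle [(np.float64(0.66), [283.1, 187.0, 349.1, 323.9])]
button_face [(np.float64(0.74), [279.6, 247.3, 294.3, 275.8]), (np.float64(0.54), [583.1, 105.5, 639.6, 218.0])]
brush [(np.float64(0.96), [243.3, 0.9, 323.0, 35.0]), (np.float64(0.84), [137.7, 99.5, 193.2, 206.9]), (np.float64(0.81), [289.2, 115.8, 344.3, 235.3])]
```

The button faces one of the fingers. I'll close along x.

apply_moves(
  targets=[
    [[0, 0, 0], [0, 0, 0]],
    [[0, 0, 0], [0, 0, 0]],
    [[0, 0, 0], [0, 0, 0]],
    [[0, 0, 0], [0, 0, 0]],
    [[0, 0, 0], [0, 0, 0]],
    [[0, 0, 0], [0, 0, 0]],
    [[0, 0, 0], [0, 0, 0]],
    [[0, 0, 0], [0, 0, 0]],
  ],
  hand=10,
  squeeze=40,
)

```text
time_s: 16.3
tool_pos: [0.5797, 0.1435, 0.1701]
tool_rot: [-180.0, 0.0, -165.8]
force: [-0.3, 0.1, -1.5]
grip_width: 0.0312
```

apply_moves(
  targets=[
    [[0, 0, 0], [0, 0, 0]],
    [[0, 0, 0], [0, 0, 0]],
    [[0, 0, 0], [0, 0, 0]],
    [[0, 0, 0], [0, 0, 0]],
    [[0, 0, 0], [0, 0, 0]],
  ],
)

```text
time_s: 16.8
tool_pos: [0.5796, 0.1438, 0.1701]
tool_rot: [180.0, -0.0, -165.8]
force: [-0.2, 0.9, -0.4]
grip_width: 0.0259
```

apply_moves(
  targets=[
    [[0, 0, 8], [0, 0, 0]],
    [[0, 0, 16], [0, 0, 0]],
    [[0, 0, 24], [0, 0, 0]],
    [[0, 0, 32], [0, 0, 0]],
    [[0, 0, 40], [0, 0, 0]],
    [[0, 0, 50], [0, 0, 0]],
    [[0, 0, 60], [0, 0, 0]],
    [[0, 0, 60], [0, 0, 0]],
  ],
)

```text
time_s: 17.6
tool_pos: [0.58, 0.1437, 0.2322]
tool_rot: [180.0, 0.1, -165.8]
force: [-1.3, 0.5, 0.1]
grip_width: 0.0262
```

```bash
python3 look.py w9 handle brush
```

```text
17.6 [0.58   0.1437 0.2322] [ 179.9862    0.1019 -165.8388] [-25.1126  11.5597  10.0628  90.6924  -2.0649  77.8266  89.3434] [-1.2715  0.4582  0.0519] 0.026207157241847117
handle [(np.float64(0.79), [285.2, 172.9, 346.9, 322.6])]
brush [(np.float64(0.95), [292.0, 114.1, 339.1, 229.5]), (np.float64(0.7), [165.9, 100.4, 215.8, 192.7]), (np.float64(0.61), [243.5, 2.1, 338.1, 49.6])]
```

There is no load after 62 mm of lift, so it is sliding past the first stop. On to the second stop, then clear of the ledge.

apply_moves(
  targets=[
    [[0, 0, 6], [0, 0, 0]],
    [[0, 0, 12], [0, 0, 0]],
    [[0, 0, 18], [0, 0, 0]],
    [[0, 0, 24], [0, 0, 0]],
    [[0, 0, 32], [0, 0, 0]],
    [[0, 0, 42], [0, 0, 0]],
    [[0, 0, 50], [0, 0, 0]],
    [[0, 0, 52], [0, 0, 0]],
  ],
)

```text
time_s: 18.55
tool_pos: [0.5803, 0.1438, 0.2836]
tool_rot: [180.0, 0.1, -165.8]
force: [-0.0, 0.2, -6.0]
grip_width: 0.0265
```

apply_moves(
  targets=[
    [[0, 0, 0], [0, 0, 0]],
    [[0, 0, 0], [0, 0, 0]],
    [[0, 0, 0], [0, 0, 0]],
    [[0, 0, 0], [0, 0, 0]],
  ],
)

```text
time_s: 18.95
tool_pos: [0.5794, 0.1436, 0.2816]
tool_rot: [-180.0, -0.0, -165.8]
force: [-0.5, 0.8, -5.2]
grip_width: 0.0263
```

```bash
python3 look.py w10 handle brush
python3 - <<'E'
from h import *
import pickle
p,o=pickle.load(open("pics/w10.pkl","rb"));s=env.read_camera("scene");t=env.read_camera("top");save(t,"t10.png")
T=np.array(o["tool_pos"]);Ms=cfw(s);M=cfw(p,o)
for e in (0,.04,.08):
    z=T[2]+.019-.1525-e; print("ext",e,"bristles at",round(z+.0-.036,4),"collar wrist",proj(p,[T[0],T[1],z+.031],M),"boss foot scene",proj(s,[T[0],T[1],z-.002],Ms))
a=cv2.resize(p["image"][40:340,170:470],(400,400),interpolation=2);b=cv2.resize(s["image"][110:290,270:450],(400,400),interpolation=2)
c=((np.hstack([a,b])/255)**.6*255).astype(np.uint8);cv2.imwrite("pics/m10.png",c[:,:,::-1])
E
```

```text
18.95 [0.5794 0.1436 0.2816] [-179.9996   -0.0451 -165.8354] [-25.2193  10.6019  10.1972  86.2103  -1.8794  83.4002  89.1896] [-0.4542  0.8104 -5.2078] 0.026285771270091563
handle [(np.float64(0.74), [286.7, 170.9, 347.0, 322.5])]
brush [(np.float64(0.95), [293.6, 119.0, 335.5, 229.2]), (np.float64(0.93), [252.7, 1.7, 351.2, 57.2]), (np.float64(0.74), [181.8, 103.1, 225.9, 183.2])]
ext 0 bristles at 0.1121 collar wrist [316.45042148 200.61237393] boss foot scene [380.13578344 229.48310102]
ext 0.04 bristles at 0.0721 collar wrist [316.47231589 189.7149595 ] boss foot scene [378.97152487 237.18856212]
ext 0.08 bristles at 0.0321 collar wrist [316.48948821 181.18762596] boss foot scene [377.86795302 244.48249284]
```

View pics/m10.png

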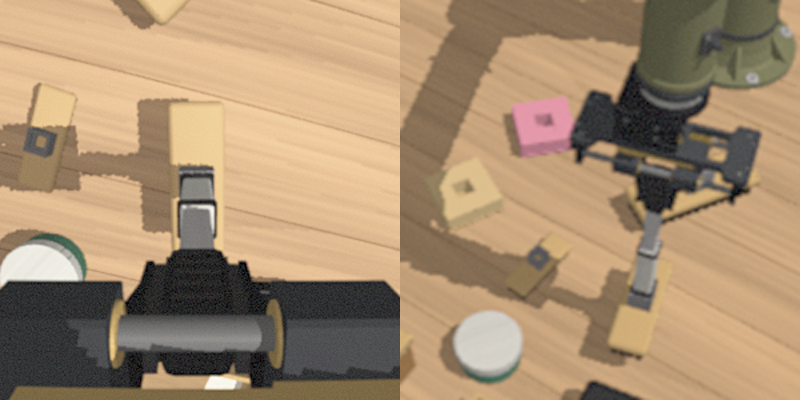

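The handle is drawn out, with the stem showing and the collar where the 80 mm extension predicts. The brush hangs upright, about 32 mm clear. I'll hand it in.

```bash
python3 -c "
from cell import env
o=env.get_obs();print(o['time_s'],o['tool_pos'],o['force'],o['grip_width']);print(env.sign_off())"
```

```text
19.2 [0.57963108 0.1436708  0.28198412] [-0.55927413  0.5867843  -4.97448468] 0.026572038201140968
the job is handed in; nothing more can be done
None
```

The job is done and handed in at 19.2 s. I took the handle from the bamboo caddy by its plain faces and plugged it into the middle-sized brush. I then regripped over the orange button, drew the handle out to the second stop and left the brush hanging.

- **Plug:** it stopped hard at the expected height under 18 N. A test lift of about 8 mm carried the brush, with about −5 N at the wrist, so I take it as clicked in.
- **Extension:** there was no load at 62 mm of lift, past the first stop. The full weight was on once it was raised further. The collar's place in the last wrist picture agrees with 80 mm.
- **Final pose:** the brush hangs upright with its bristles about 32 mm clear of the ledge, a height computed from the arm's pose, and the wrist carries 5 N.
- **Small disagreements:**
  - Triangulation put the socket's mouth at 61 mm, against the stated 64 mm.
  - With the button in, the jaws read about 26.5 mm where I expected 27 mm.
- **Other things:** the last pictures show the tin, the small brush and the pink block standing undisturbed. I did not check the cup, case, spray and dish again, but nothing was touched on the way.

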